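# Release a pipe piece from the two-button bench feeder

### The job

Push the feeder's catch tray fully home against the foot of the ramp. Then press the feeder's two buttons down together, one fingertip on each and never one without the other, and keep both down until the pipe piece has rolled down and come to rest in the tray; then let both buttons come up and move clear. Do not touch the pipe piece and leave the other things on the bench where they are.

Things in the scene. Friction and masses are not known exactly. Their poses are not given: they have to be found in the camera images.
- feeder: Grey steel bench feeder, bolted down; place and yaw vary. Origin on the bench under the middle of the ramp's gate; +y points up the ramp, -y down to the tray, +x away from the buttons. Ramp 106 mm wide between side plates (outsides at x = -59, +59 mm, 62 mm high), from y = -55 mm (lip, 38 mm high) up to y = +70 mm (54 mm high), where a 75 mm high back plate closes it.
- block_top (a point): Middle of the flat top of the button block, 75 mm above the bench, at feeder x = -90, y = 0; the block spans x = -121 to -59 mm, y = -62 to +62 mm. The two buttons stand on it, 60 mm apart centre to centre along y.
- gate (a point): Middle of the gate, on the ramp at feeder x = 0, y = 0, 45 mm above the bench. Each button carries two small steel teeth that stand 6.5 mm above the ramp here and sink with it; either pair alone holds the pipe piece, so it rolls only while both buttons are down about 7 mm or more.
- button_high_top (a point): Centre of the flat top of the button on the uphill (+y) side, a black round head 28 mm in diameter, upright, at feeder x = -90, y = +30 mm; 91 mm above the bench when up and 81 mm when fully down. Moves with the button.
- button_low_top (a point): The same for the button on the tray (-y) side, at feeder x = -90, y = -30 mm.
- button_high (a joint): Travel of the uphill button in m: 0 up, 0.010 fully down. A spring returns it; about 1.2 N starts it and just under 4 N holds it fully down.
- button_low (a joint): Travel of the button on the tray side, the same as the other.
- tray (a joint): How far the catch tray stands out from its home place, in m, along the feeder's -y: 0 fully home (against a hard stop), 0.065 fully out. It slides between two 8 mm high rails beside it (to feeder x = -68, +68 mm) and stays where it is left; about 4 N moves it.
- tray_face (a point): Middle of the upper edge of the tray's outer wall, on its outside face that looks to the feeder's -y. The wall is upright, 114 mm wide along the feeder's x, 6 mm thick and reaches from 2 to 56 mm above the bench (this point is 54 mm up). With the tray home it lies at feeder x = 0, y = -109 mm. Steel tray, 0.6 kg, open towards the ramp, side walls 38 mm high. Axes as the feeder's.
- tray_floor (a point): Middle of the tray's inner floor, 8 mm above the bench; the tray is 48 mm deep (along y) inside when home and 106 mm wide. Axes as the feeder's. The pipe piece lying in the tray has its centre 15 mm above this floor.
- pipe: Short piece of steel pipe, 30 mm in diameter, 100 mm long, about 0.3 kg, lying across the ramp (its axis along the feeder's x) against the uphill side of the gate teeth. Origin at its centre, own x along its axis; turns as it rolls. It is down in the tray about 1 s after both buttons are down.
- tin: Bystander: closed tin can with paper label, 60 mm in diameter, 85 mm high, stands behind the uphill end of the feeder. Origin under its centre.
- screwdriver: Bystander: screwdriver lying beyond the feeder, beside the ramp. Origin under its middle.
- collar: Bystander: steel tube collar standing on end, 34 mm in diameter, 45 mm high, near the button block on the tray side. Origin under its centre.
- mug: Bystander: white mug, 80 mm wide, 90 mm high, on the robot's left. Origin under its centre.
- wrench: Bystander: wrench lying on the robot's right.
- offcut: Bystander: wooden block 90 x 60 x 40 mm on the far right. Origin under its centre.
- hammer: Bystander: hammer lying on the far left.
Things that resemble listed ones, but are neither listed nor needed, are in the scene too. Of the things shaped like the pipe, the steel one is meant.

How it is judged:
By the outcome, as a careful person would: the job done as asked, in the order asked, and still so for the second after the job is handed in, with the robot touching nothing.
It also fails if it takes over 48 s, if anything falls off the work surface, if the arm or the gripper's body presses on something with over 40 N, if the wrist force passes 120 N, or if a joint passes its speed limit or range.

### The arm

A 7-joint arm with a two-finger parallel gripper is mounted at the origin on the work surface. World frame = base frame: x ahead of the robot, y to its left, z up, the work surface at z = 0. Lengths are in m, angles in rad, forces in N, time in s.
With the tool pointing down it reaches from about 0.425 to 1.025 m from the base axis. Payload 3.6 kg.
Tool frame: the origin (TCP) lies at the very end of the fingers, on their centre line; the grasp point (between the pads) lies 19 mm behind it (manip.tcp_to_grasp is the distance from the TCP to the grasp point, in m); z points along the fingers, x is the direction in which the jaws open and shut, and the axes are right-handed (so a half turn about z gives the same grasp; the last joint's range is limited). The gripper opens to 85 mm and grips with 20 to 120 N. Pads are 22 mm wide; open, the fingers measure 114 mm over their backs; the gripper's body (76 mm by 85 mm) begins 54 mm behind the grasp point. The pads swing forward as they close: fully open they stand 13 mm farther back than shut.
Start: joints at [1.093, 0.591, 0.048, 1.609, -0.033, 0.943, -0.034], TCP at [0.271, -0.672, 0.231] pointing down, gripper open.
Joint ranges: [-2.69, 2.69], [-0.47, 2.24], [-1.27, 1.36], [0.19, 2.51], [-1.53, 4.68], [0.08, 2.07], [-3.09, 3.09]. Speed limits (rad/s): [2.57, 2.57, 3.14, 3.14, 3.14, 3.14, 3.14].

### API

Orientations are given as a 3x3 rotation matrix whose columns are the frame's x, y, z axes.
In Python, from bench import manip gives the robot as it stands.
- The arm moves only by the shell command python3 -m crank 'ROWS' [OPENING] [FORCE]. ROWS is JSON, a list of rows, each a list of 6 numbers: the shift along the tool's x, y, z in m, then the turn, a rotation vector about the tool's x, y, z in rad. In form: [[x, y, z, wx, wy, wz], ...]. A call has 1 to 5 rows; each row shifts and turns the pose as measured when the row begins, along the tool's axes as they then stand; what a row does not reach is not made up. A row lasts 1/8 s, in which the tool goes at most 62.5 mm and 10.7 degrees, less where a joint would pass 70% of its speed; a pose out of reach is approached as far as the arm can. A call is refused whole if a number of a shift passes 0.0625 or a number of a turn 0.188, either way. A call with a gripper value outside its range is refused whole. OPENING is the opening in per cent of the stroke, from 0 (shut) to 100 (fully open), set as the call begins (- or left out, the last holds). The fingers move at their own pace and stop on an object; FORCE is the grip in N (left out, the last holds). Time passes only in rows, so rows that do not move let the fingers close. It gives the time, the measured TCP pose, the force and the opening at its end, in the units of the state.
- manip.observe(): the state, without advancing time (a new reading comes with each control period).
- manip.camera(name): name is "side" or "top"; returns a dict with "pixels" (420x560x3 uint8, red, green, blue), "range_z" (420x560 float32, m along the optical axis (not along the pixel's ray), 0 where there is no reading), "fx", "fy", "cx", "cy" (pixels), "origin" and "orientation" of the camera in the world. Camera axes: x right, y down, z forward; pixel columns grow to the right and rows downward; lengths in m; the calibration is good to about 2 mm. A picture is of the moment at which its call begins.
- manip.job_done(): hands the job in, once; it reports no verdict.
The state is a dict: "clock": time; "joint_positions": joint angles; "joint_vel": joint speeds; "joint_torque": joint torques, N m; "ee_pos": TCP position; "eef_rot": TCP orientation; "wrist_force": force on the tool from outside, world axes, zero at the start; "moment": the same for the moment, N m; "finger_gap": opening from 0.0 (shut) to 1.0 (fully open).
Only numpy, scipy, OpenCV 4.12 (cv2) and the standard library are available. Lean on these libraries where they do the work, as an engineer would, in place of code of your own. Each camera call takes 0.05 s, during which the arm holds its last target.

## Working session

There is one attempt and no reset: what is moved stays moved. The work goes in short steps, Python scripts to look and compute and a shell command to move; the robot and the scene stay as the last step left them, time stands still between calls to the robot, and variables do not carry over. Pictures are saved under pics/ and viewed, and the job is handed in when it is done.

```bash
mkdir -p pics; ls
cat > h.py <<'E'
import numpy as np, cv2
from bench import manip
def snap(name,tag):
    c=manip.camera(name); np.savez('pics/'+tag+'.npz',**{k:np.array(v) for k,v in c.items()})
    cv2.imwrite('pics/'+tag+'.png',c['pixels'][:,:,::-1]); return c
def load(tag): return np.load('pics/'+tag+'.npz')
def p3(c,u,v):
    z=float(c['range_z'][v,u]); 
    return c['origin']+c['orientation']@np.array([(u-c['cx'])/c['fx']*z,(v-c['cy'])/c['fy']*z,z])
def ray(c,u,v,h):
    d=c['orientation']@np.array([(u-c['cx'])/c['fx'],(v-c['cy'])/c['fy'],1]); o=c['origin']
    return o+d*(h-o[2])/d[2]
def proj(c,p):
    q=c['orientation'].T@(np.array(p)-c['origin']); return q[0]/q[2]*c['fx']+c['cx'],q[1]/q[2]*c['fy']+c['cy']
def crop(c,u0,v0,u1,v1,s,tag):
    cv2.imwrite('pics/'+tag+'.png',cv2.resize(c['pixels'][v0:v1,u0:u1,::-1],None,fx=s,fy=s,interpolation=cv2.INTER_CUBIC))
E
python3 - <<'E'
from h import *
for n in('top','side'):
    c=snap(n,n+'0'); print(n,c['origin'],c['orientation'],c['fx'])
s=manip.observe();print(s['ee_pos'],s['eef_rot'],s['clock'])
E
```

```text
pics
top [0.39394083 0.03654084 1.33502514] [[-0.00706632 -0.99162205  0.12897975]
 [-0.99996814  0.00748623  0.00277109]
 [-0.00371345 -0.12895606 -0.99164336]] 381.9625420025844
side [ 0.46284184 -0.89102543  0.92447905] [[ 0.99671554 -0.03739548  0.07183112]
 [-0.07873319 -0.65506613  0.75145822]
 [ 0.018953   -0.75464558 -0.65585885]] 449.67603992472533
[ 0.27120177 -0.67153859  0.23024884] [[ 3.74537574e-01 -9.27211316e-01 -8.83516758e-04]
 [-9.27209452e-01 -3.74538596e-01  1.86334594e-03]
 [-2.05862657e-03  1.21312023e-04 -9.99997874e-01]] 0.1
```

View pics/top0.png

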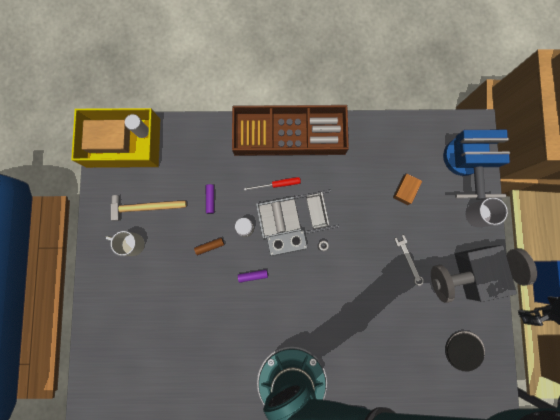

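View pics/side0.png

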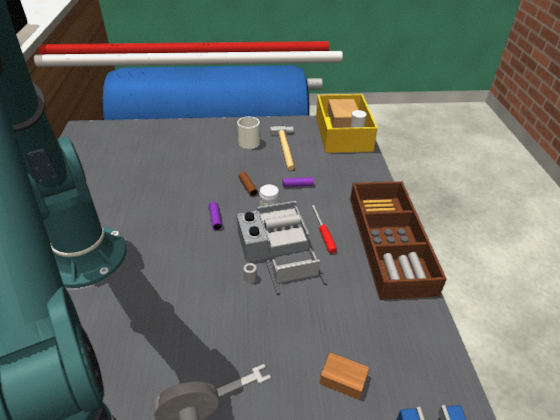

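Run:
```python
from h import *
c=load('top0');crop(c,225,170,355,265,6,'topc0')
c=load('side0');crop(c,220,170,350,300,4.5,'sidec0')
```

```text
(no output)
```

View pics/topc0.png

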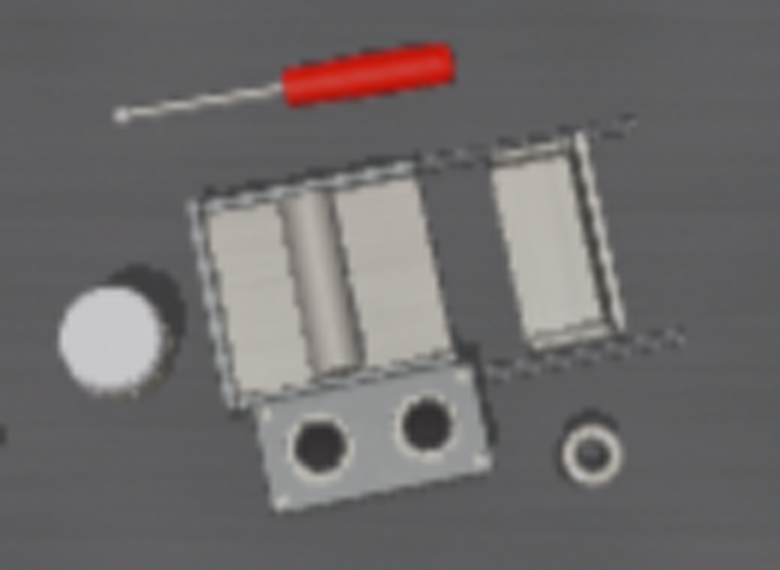

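View pics/sidec0.png

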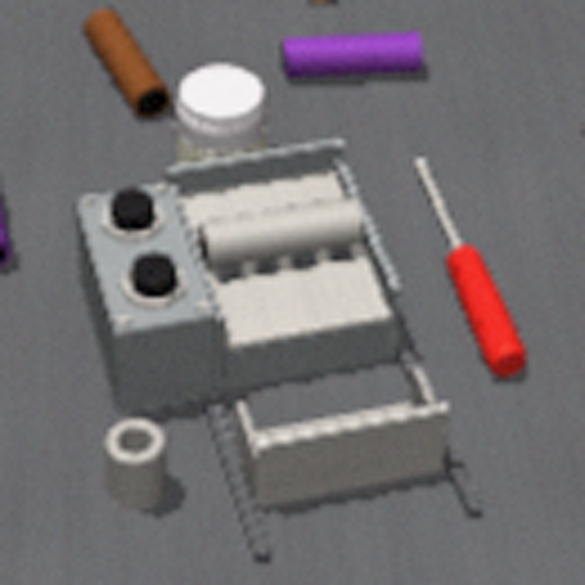

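The top crop shows the steel pipe on the ramp at about (279,215) in the full image, with the buttons at (278,244) and (296,241). The tray is out, with its outer wall running (322,192)–(329,225), and the collar is at (324,246). The other pipe-shaped things are purple at (210,198) and (252,275) and brown at (209,246). Only the one on the ramp is steel, and I won't touch any of them.

```bash
cat > fit.py <<'E'
from h import *
from scipy.optimize import least_squares
t=load('top0');s=load('side0')
T=lambda a,b:(225+a/6,170+b/6)
S=lambda a,b:(220+a/4.5,170+b/4.5)
obs=[(t,T(319,446),(-.09,.03,.091)),(t,T(427,425),(-.09,-.03,.091)),
(t,T(278,512),(-.121,.062,.075)),(t,T(492,468),(-.121,-.062,.075)),
(t,T(190,200),(.059,.073,.075)),
(s,S(132,207),(-.09,.03,.091)),(s,S(155,273),(-.09,-.03,.091)),
(s,S(112,330),(-.121,-.062,.075)),(s,S(80,197),(-.121,.062,.075))]
def W(p,q): 
    c,n=np.cos(p[2]),np.sin(p[2]); return np.array([p[0]+c*q[0]-n*q[1],p[1]+n*q[0]+c*q[1],q[2]])
def f(p): return np.concatenate([np.array(proj(c,W(p,q)))-uv for c,uv,q in obs])
if __name__=='__main__':
    r=least_squares(f,[.65,.05,0.1],loss='soft_l1')
    print(r.x,np.degrees(r.x[2])); print(f(r.x).reshape(-1,2).round(2))
    p=r.x;np.save('pose.npy',p)
    for n,q in dict(bh=(-.09,.03,.091),bl=(-.09,-.03,.091),top=(-.09,0,.091),home=(0,-.109,.054),out=(0,-.174,.054)).items(): print(n,W(p,q))
    c,n=np.cos(p[2]),np.sin(p[2])
    def F(w): d=w[:2]-p[:2]; return np.array([c*d[0]+n*d[1],-n*d[0]+c*d[1],w[2]]).round(4)
    for nm,cc,uv in [('tray',t,T(587,132)),('tray',t,T(625,328)),('trayS',s,S(258,447)),('trayS',s,S(447,405))]: print(nm,F(ray(cc,*uv,.056)))
    print('collar',F(ray(t,*T(592,454),.045)),ray(t,*T(592,454),.045)); print('tin',F(ray(t,*T(112,337),.085)))
    for cc,uv in((t,(278,244)),(t,(296,241)),(t,(290,249))): print(F(p3(cc,*uv)))
E
python3 fit.py
```

```text
[0.55027936 0.02914462 0.18819807] 10.782955188034933
[[-0.01 -0.34]
 [ 0.07 -0.43]
 [-0.9   0.09]
 [ 0.46  0.06]
 [ 0.22 -0.45]
 [ 0.01 -0.59]
 [-0.44 -0.75]
 [ 0.37  1.11]
 [-1.34  0.31]]
bh [0.45625582 0.04177689 0.091     ]
bl [ 0.46748117 -0.01716369  0.091     ]
top [0.4618685 0.0123066 0.091    ]
home [ 0.57067207 -0.07793076  0.054     ]
out [ 0.58283286 -0.14178306  0.054     ]
tray [ 0.0553 -0.1534  0.056 ]
tray [-0.0579 -0.151   0.056 ]
trayS [-0.0567 -0.1505  0.056 ]
trayS [ 0.0576 -0.1466  0.056 ]
collar [-0.123  -0.1195  0.045 ] [ 0.45181286 -0.111263    0.045     ]
tin [-0.0103  0.1298  0.085 ]
[-0.0897  0.0305  0.0856]
[-0.0919 -0.0287  0.0937]
[-0.1128 -0.0052  0.072 ]
```

The feeder pose fit is good to under about 1 px, and the tray stands about 42 mm out. Next I'll shut the gripper and square the tool to the feeder.

```bash
cat > go.py <<'E'
import sys
from h import *
from fit import W
from scipy.spatial.transform import Rotation as R
p=np.load('pose.npy'); s=manip.observe(); Rm=np.array(s['eef_rot']); e=np.array(s['ee_pos'])
c,n=np.cos(p[2]),np.sin(p[2]); Rf=np.array([[c,-n,0],[n,c,0],[0,0,1]])
Rd=np.column_stack([-Rf[:,1],-Rf[:,0],[0,0,-1]])
print('t',round(s['clock'],2),'feeder pos',(Rf.T@(e-[p[0],p[1],0])).round(4),'F_feeder',(Rf.T@np.array(s['wrist_force'])).round(2),'M',np.round(s['moment'],2),'gap',round(float(s['finger_gap']),3))
print('turn needed',R.from_matrix(Rm.T@Rd).as_rotvec().round(4))
if len(sys.argv)>3:
    q=[float(v) for v in sys.argv[1:4]]; print('tool shift',(Rm.T@(W(p,q)-e)).round(4))
E
python3 -m crank '[[0,0,0,0,0,0.1],[0,0,0,0,0,0.097]]' 0 40; python3 go.py 0 -0.2 0.12
```

```text
clock: 0.35
ee_pos: [0.2707, -0.6706, 0.2288]
eef_rot: [[0.18, -0.984, -0.002], [-0.984, -0.18, 0.005], [-0.005, 0.001, -1.0]]
wrist_force: [0.3, 0.2, -0.4]
finger_gap: 0.603
t 0.35 feeder pos [-0.4056 -0.6351  0.2288] F_feeder [ 0.36  0.17 -0.37] M [0.03 0.03 0.01] gap 0.603
turn needed [ 0.0008  0.0048 -0.0075]
tool shift [-0.4376 -0.4024  0.1106]
```

Run:
```python
from h import *
c=load('top0'); print(proj(c,manip.observe()['ee_pos']))
for u,v in [(443,282),(485,272),(520,266),(465,350),(535,317),(490,210),(405,250),(420,280),(350,320)]: print((u,v),p3(c,u,v).round(3))
# max height in the corridor
H,Wd=c['range_z'].shape
vv,uu=np.mgrid[0:H,0:Wd]; z=c['range_z']
P=np.stack([(uu-c['cx'])/c['fx']*z,(vv-c['cy'])/c['fy']*z,z],-1)@c['orientation'].T+c['origin']
for x0 in np.arange(.2,.8,.1):
  print(round(x0,1),[ (round(y0,1),round(float(P[...,2][(z>0)&(abs(P[...,0]-x0-.05)<.05)&(abs(P[...,1]-y0-.05)<.05)].max(initial=0)),2)) for y0 in np.arange(-.8,-.1,.1)])
```

```text
(np.float64(530.5385281347451), np.float64(305.519619415462))
(443, 282) [ 0.333 -0.47   0.129]
(485, 272) [ 0.362 -0.616  0.103]
(520, 266) [ 0.38  -0.724  0.111]
(465, 350) [ 0.104 -0.576  0.017]
(535, 317) [ 0.255 -0.604  0.346]
(490, 210) [ 0.574 -0.7    0.009]
(405, 250) [ 0.436 -0.396  0.01 ]
(420, 280) [ 0.334 -0.444  0.003]
(350, 320) [ 0.201 -0.2   -0.001]
0.2 [(np.float64(-0.8), 0.29), (np.float64(-0.7), 0.39), (np.float64(-0.6), 0.31), (np.float64(-0.5), 0.14), (np.float64(-0.4), 0.01), (np.float64(-0.3), 0.01), (np.float64(-0.2), 0.01)]
0.3 [(np.float64(-0.8), 0.16), (np.float64(-0.7), 0.37), (np.float64(-0.6), 0.11), (np.float64(-0.5), 0.16), (np.float64(-0.4), 0.01), (np.float64(-0.3), 0.01), (np.float64(-0.2), 0.01)]
0.4 [(np.float64(-0.8), 0.15), (np.float64(-0.7), 0.11), (np.float64(-0.6), 0.11), (np.float64(-0.5), 0.01), (np.float64(-0.4), 0.02), (np.float64(-0.3), 0.01), (np.float64(-0.2), 0.05)]
0.5 [(np.float64(-0.8), 0.1), (np.float64(-0.7), 0.11), (np.float64(-0.6), 0.01), (np.float64(-0.5), 0.04), (np.float64(-0.4), 0.01), (np.float64(-0.3), 0.01), (np.float64(-0.2), 0.06)]
0.6 [(np.float64(-0.8), 0.1), (np.float64(-0.7), 0.12), (np.float64(-0.6), 0.11), (np.float64(-0.5), 0.05), (np.float64(-0.4), 0.05), (np.float64(-0.3), 0.01), (np.float64(-0.2), 0.06)]
0.7 [(np.float64(-0.8), 0.01), (np.float64(-0.7), 0.17), (np.float64(-0.6), 0.17), (np.float64(-0.5), 0.01), (np.float64(-0.4), 0.01), (np.float64(-0.3), 0.06), (np.float64(-0.2), 0.08)]
0.8 [(np.float64(-0.8), 0.01), (np.float64(-0.7), 0.16), (np.float64(-0.6), 0.17), (np.float64(-0.5), 0.01), (np.float64(-0.4), 0.01), (np.float64(-0.3), 0.07), (np.float64(-0.2), 0.08)]
```

Run:
```python
from h import *
snap('top','top1')
```

```text
(no output)
```

View pics/top1.png

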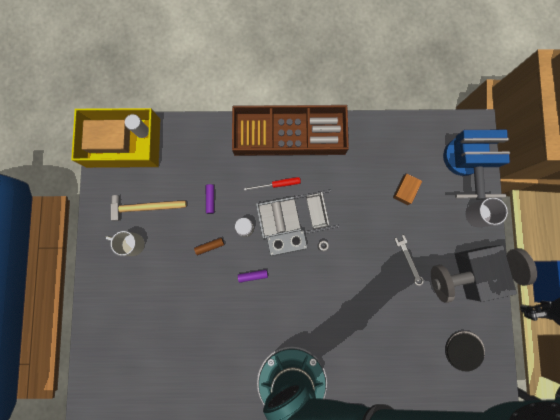

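A bench grinder, up to 0.16 m high, sits at (445–525, 270) under the path. I'll cross it at z ≥ 0.22 and come down only after that.

```bash
python3 -m crank '[[-0.044,-0.04,-0.002,0,0,0],[-0.044,-0.04,-0.002,0,0,0],[-0.044,-0.04,-0.002,0,0,0],[-0.044,-0.04,0,0,0,0],[-0.044,-0.04,0,0,0,0]]' ; python3 go.py 0 -0.2 0.12
```

```text
clock: 1.02
ee_pos: [0.4274, -0.4173, 0.2329]
eef_rot: [[0.173, -0.985, -0.006], [-0.985, -0.173, 0.002], [-0.003, 0.005, -1.0]]
wrist_force: [0.8, -0.2, -0.1]
finger_gap: -0.001
t 1.02 feeder pos [-0.2042 -0.4156  0.2329] F_feeder [ 0.74 -0.3  -0.14] M [-0.01 -0.05  0.04] gap -0.001
turn needed [ 0.0051  0.0028 -0.0145]
tool shift [-0.2182 -0.2017  0.1125]
```

```bash
python3 -m crank '[[-0.044,-0.04,0.012,0,0,0],[-0.044,-0.04,0.02,0,0,0],[-0.044,-0.04,0.02,0,0,0],[-0.044,-0.04,0.02,0,0,-0.01],[-0.02,-0.02,0.02,0,0,0]]' ; python3 go.py 0 -0.2 0.035
```

```text
clock: 1.65
ee_pos: [0.5735, -0.1869, 0.1418]
eef_rot: [[0.195, -0.981, 0.001], [-0.981, -0.195, 0.001], [-0.001, -0.001, -1.0]]
wrist_force: [0.4, -0.5, 0.0]
finger_gap: 0.001
t 1.65 feeder pos [-0.0176 -0.2165  0.1418] F_feeder [ 0.29 -0.54  0.04] M [-0.05 -0.01 -0.01] gap 0.001
turn needed [-0.0008  0.0009  0.0085]
tool shift [-0.0163 -0.0176  0.1068]
```

```bash
python3 -m crank '[[0.005,-0.018,0.035,0,0,0],[0,0,0.035,0,0,0],[0,0,0.03,0,0,0],[0,0,0.01,0,0,0.006],[0,0,0,0,0,0]]' ; python3 go.py 0 -0.17 0.03
python3 - <<'E'
from h import *
c=snap('side','side2');crop(c,220,170,350,300,4.5,'sidec2')
E
```

```text
clock: 2.28
ee_pos: [0.5953, -0.1816, 0.0268]
eef_rot: [[0.204, -0.979, 0.0], [-0.979, -0.204, 0.004], [-0.004, -0.001, -1.0]]
wrist_force: [0.2, -0.6, -0.3]
finger_gap: -0.007
t 2.27 feeder pos [ 0.0048 -0.2155  0.0268] F_feeder [ 0.06 -0.67 -0.34] M [-0.05 -0.01  0.03] gap -0.007
turn needed [-0.0011  0.0042  0.0175]
tool shift [-0.0455  0.004  -0.003 ]
```

View pics/sidec2.png

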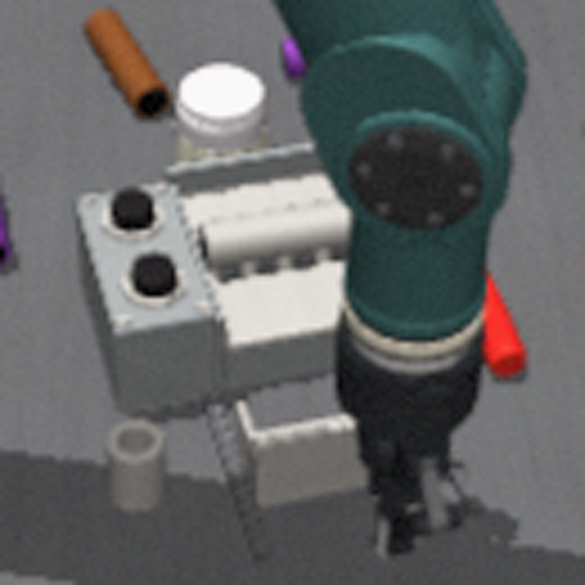

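The hand stands in front of the tray wall at (265–365, 470) in the crop, and the collar and pipe are undisturbed. Next is the tray push.

```bash
python3 -m crank '[[-0.02,0.002,-0.003,0,0,0.017],[-0.015,0.002,0,0,0,0],[-0.01,0,0,0,0,0]]' ; python3 go.py 0 -0.125 0.03;python3 -m crank '[[-0.01,0,0,0,0,0],[-0.01,0,0,0,0,0]]' ; python3 go.py 0 -0.125 0.03
```

```text
clock: 2.7
ee_pos: [0.5836, -0.1362, 0.0338]
eef_rot: [[0.186, -0.983, 0.006], [-0.983, -0.186, 0.004], [-0.002, -0.006, -1.0]]
wrist_force: [-0.1, 0.5, 0.1]
finger_gap: -0.004
t 2.7 feeder pos [ 0.0018 -0.1687  0.0338] F_feeder [-0.04  0.47  0.14] M [-0.03  0.05  0.01] gap -0.004
turn needed [-0.0064  0.0024 -0.0015]
tool shift [-0.0437  0.0019  0.0039]
clock: 2.95
ee_pos: [0.5804, -0.1181, 0.0344]
eef_rot: [[0.185, -0.983, 0.009], [-0.983, -0.185, -0.001], [0.002, -0.009, -1.0]]
wrist_force: [-0.3, -4.2, -3.3]
finger_gap: 0.0
t 2.95 feeder pos [ 0.0021 -0.1502  0.0344] F_feeder [-1.06 -4.1  -3.25] M [-0.89 -0.17  0.  ] gap 0.0
turn needed [-0.0086 -0.0022 -0.0021]
tool shift [-0.0253  0.0022  0.0044]
```

```bash
python3 -m crank '[[-0.01,0,0.002,0,0,0],[-0.008,0,0.002,0,0,0]]' ; python3 go.py;python3 -m crank '[[-0.005,0,0,0,0,0]]' ; python3 go.py;python3 -m crank '[[-0.005,0,0,0,0,0]]' ; python3 go.py
```

```text
clock: 3.2
ee_pos: [0.5782, -0.1016, 0.0312]
eef_rot: [[0.183, -0.983, 0.012], [-0.983, -0.183, -0.003], [0.005, -0.011, -1.0]]
wrist_force: [0.1, -4.2, 2.8]
finger_gap: 0.003
t 3.2 feeder pos [ 0.003  -0.1336  0.0312] F_feeder [-0.72 -4.13  2.75] M [-0.83 -0.12  0.02] gap 0.003
turn needed [-0.011  -0.0052 -0.0042]
clock: 3.32
ee_pos: [0.5772, -0.0963, 0.0311]
eef_rot: [[0.183, -0.983, 0.012], [-0.983, -0.183, -0.003], [0.005, -0.011, -1.0]]
wrist_force: [-0.2, -4.8, 0.6]
finger_gap: -0.004
t 3.33 feeder pos [ 0.003  -0.1283  0.0311] F_feeder [-1.11 -4.69  0.56] M [-0.82 -0.06  0.01] gap -0.004
turn needed [-0.0109 -0.0053 -0.0042]
clock: 3.45
ee_pos: [0.5763, -0.0914, 0.031]
eef_rot: [[0.183, -0.983, 0.012], [-0.983, -0.183, -0.004], [0.006, -0.011, -1.0]]
wrist_force: [0.9, -4.6, 2.1]
finger_gap: -0.003
t 3.45 feeder pos [ 0.003  -0.1232  0.031 ] F_feeder [ 0.01 -4.64  2.13] M [-0.8  -0.07  0.03] gap -0.003
turn needed [-0.0109 -0.0056 -0.0045]
```

```bash
for i in 1 2; do python3 -m crank '[[-0.003,0,0,0,0,0]]' >/dev/null; python3 go.py; done
```

```text
t 3.58 feeder pos [ 0.003  -0.1211  0.0311] F_feeder [-0.19 -9.81  0.31] M [-1.77 -0.16 -0.01] gap 0.003
turn needed [-0.0113 -0.007  -0.0048]
t 3.7 feeder pos [ 0.003  -0.1211  0.0311] F_feeder [ -1.24 -11.2   -0.96] M [-2.25 -0.29  0.04] gap 0.001
turn needed [-0.0125 -0.0107 -0.0067]
```

The tool has hit the hard stop: position stays at -0.1211 while force rises. One firmer push, then I'll back off and look.

```bash
python3 -m crank '[[-0.005,0,0,0,0,0]]' >/dev/null; python3 go.py; python3 -m crank '[[0.02,0,0,0,0,0],[0.03,0,0,0,0,0],[0.02,0,-0.03,0,0,0],[0,0,-0.06,0,0,0],[0,0,-0.06,0,0,0]]' 53; python3 go.py -0.09 0 0.16
python3 - <<'E'
from h import *
c=snap('side','side3');crop(c,220,170,350,300,4.5,'sidec3')
c=snap('top','top3');crop(c,225,170,355,265,6,'topc3')
E
```

```text
t 3.83 feeder pos [ 0.0029 -0.1212  0.0312] F_feeder [ -0.51 -14.25  -1.15] M [-2.85 -0.35  0.  ] gap 0.003
turn needed [-0.0143 -0.0166 -0.0104]
clock: 4.45
ee_pos: [0.581, -0.1485, 0.1781]
eef_rot: [[0.182, -0.983, -0.003], [-0.983, -0.182, 0.0], [-0.001, 0.003, -1.0]]
wrist_force: [0.7, 0.9, -0.2]
finger_gap: 0.524
t 4.45 feeder pos [-0.003  -0.1803  0.1781] F_feeder [ 0.86  0.71 -0.16] M [-0.03 -0.03 -0.04] gap 0.524
turn needed [ 0.0031  0.0006 -0.005 ]
tool shift [-0.1798  0.0878  0.0185]
```

View pics/sidec3.png

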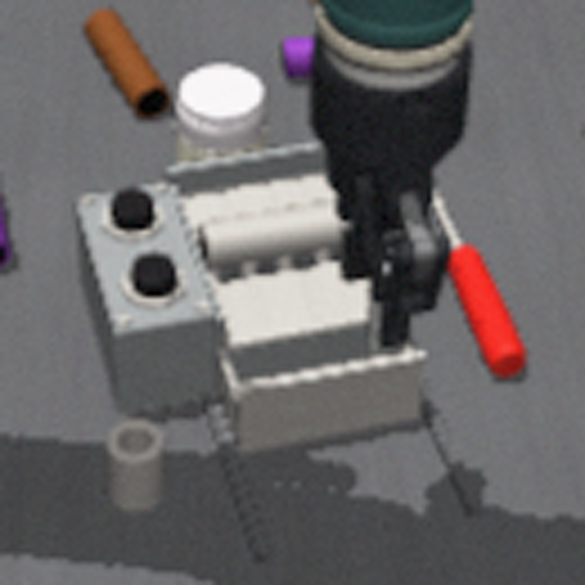

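View pics/topc3.png

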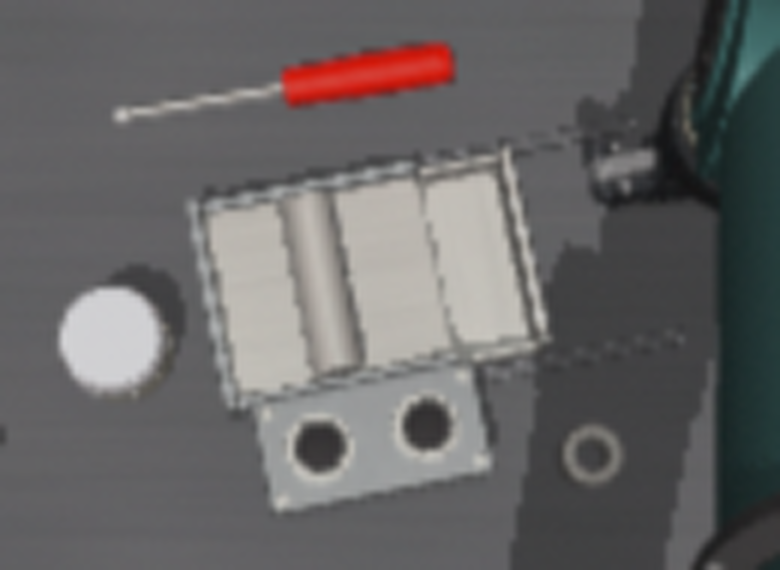

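The tray now sits flush against the ramp foot, with its wall at (505–545, 150–340) in the top crop. The pipe, tin, collar and screwdriver haven't moved. Now over the buttons.

```bash
python3 -m crank '[[-0.045,0.022,0,0,0,0],[-0.045,0.022,0,0,0,0],[-0.045,0.022,0,0,0,0],[-0.036,0.018,0.01,0,0,-0.005],[0,0,0,0,0,0]]' 55; python3 go.py -0.09 0 0.12
```

```text
clock: 5.18
ee_pos: [0.4651, 0.016, 0.1695]
eef_rot: [[0.196, -0.981, 0.005], [-0.981, -0.196, 0.005], [-0.004, -0.005, -1.0]]
wrist_force: [0.6, -0.2, 0.2]
finger_gap: 0.549
t 5.17 feeder pos [-0.0861  0.003   0.1695] F_feeder [ 0.51 -0.3   0.17] M [-0.04  0.02  0.02] gap 0.549
turn needed [-0.0053  0.0038  0.0094]
tool shift [0.0031 0.0042 0.0494]
```

```bash
python3 -m crank '[[0.003,0.004,0.02,-0.005,0.004,0.009],[0,0,0.02,0,0,0],[0,0,0,0,0,0]]'; python3 go.py -0.09 0 0.12
python3 - <<'E'
from h import *
c=snap('side','side4');crop(c,220,150,350,280,4.5,'sidec4')
c=snap('top','top4');crop(c,225,170,355,265,6,'topc4')
E
```

```text
clock: 5.55
ee_pos: [0.4619, 0.0147, 0.1278]
eef_rot: [[0.191, -0.982, -0.001], [-0.982, -0.191, 0.002], [-0.002, 0.001, -1.0]]
wrist_force: [-0.5, 0.2, 0.2]
finger_gap: 0.547
t 5.55 feeder pos [-0.0896  0.0023  0.1278] F_feeder [-0.47  0.27  0.16] M [ 0.03 -0.04 -0.01] gap 0.547
turn needed [0.0006 0.0021 0.0035]
tool shift [0.0023 0.0004 0.0078]
```

View pics/sidec4.png

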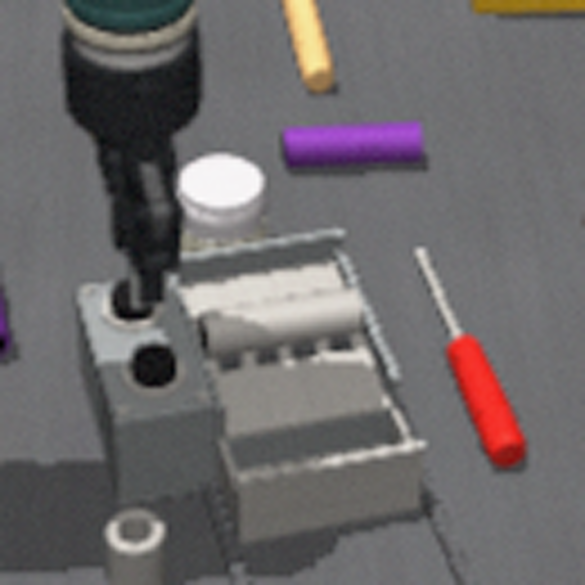

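View pics/topc4.png

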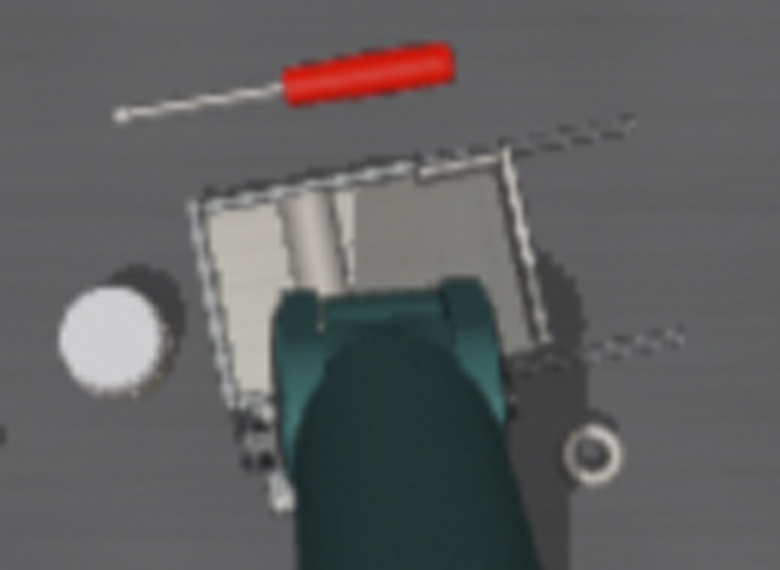

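Run:
```python
from h import *
from fit import W
c=load('side4');p=np.load('pose.npy')
im=cv2.resize(c['pixels'][180:250,225:285,::-1],None,fx=8,fy=8,interpolation=cv2.INTER_CUBIC)
for y in(-.03,.03):
  for z,col in((.128,(0,255,0)),(.118,(0,255,255)),(.091,(0,0,255))):
    u,v=proj(c,W(p,(-.09,y,z))); cv2.circle(im,(int((u-225+.5)*8),int((v-180+.5)*8)),3,col,-1)
cv2.imwrite('pics/sz4.png',im)
```

```text
(no output)
```

View pics/sz4.png

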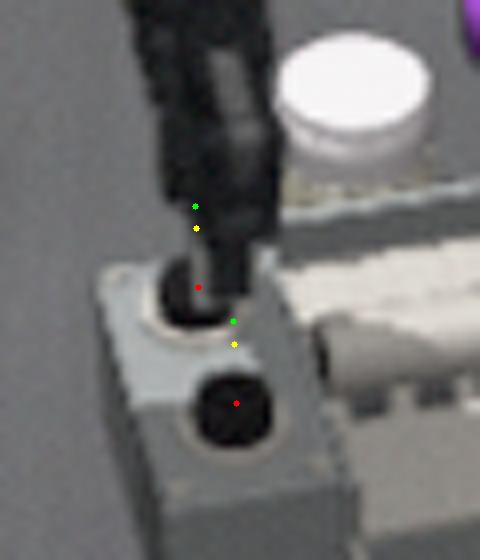

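The near fingertip, at (222,302) in this crop, lines up with the projected button axis apart from the measured +2.3 mm y offset. I'll correct that and come down to just above contact.

```bash
python3 -m crank '[[0.0025,0,0.015,0,0.002,0.003],[0,0,0.012,0,0,0],[0,0,0,0,0,0]]'; python3 go.py -0.09 0 0.085
```

```text
clock: 6.02
ee_pos: [0.4648, 0.0117, 0.1013]
eef_rot: [[0.186, -0.983, 0.005], [-0.983, -0.186, 0.0], [0.001, -0.005, -1.0]]
wrist_force: [-0.2, 0.0, -0.2]
finger_gap: 0.549
t 6.03 feeder pos [-0.0872 -0.0011  0.1013] F_feeder [-0.21  0.08 -0.17] M [-0.01  0.01 -0.03] gap 0.549
turn needed [-0.0049 -0.0006 -0.001 ]
tool shift [-0.0011  0.0029  0.0162]
```

```bash
python3 -m crank '[[-0.001,0.003,0.004,-0.004,0,0],[0,0,0,0,0,0]]' >/dev/null; python3 go.py -0.09 0 0.085
python3 - <<'E'
from h import *
from fit import W
c=snap('side','side5')
p=np.load('pose.npy')
im=cv2.resize(c['pixels'][180:250,225:285,::-1],None,fx=8,fy=8,interpolation=cv2.INTER_CUBIC)
cv2.imwrite('pics/sz5.png',im)
E
```

```text
t 6.28 feeder pos [-0.0905 -0.0001  0.097 ] F_feeder [-0.75 -0.42 -1.04] M [0.   0.02 0.03] gap 0.554
turn needed [-0.0004 -0.0005 -0.0011]
tool shift [-0.0001 -0.0005  0.012 ]
```

View pics/sz5.png

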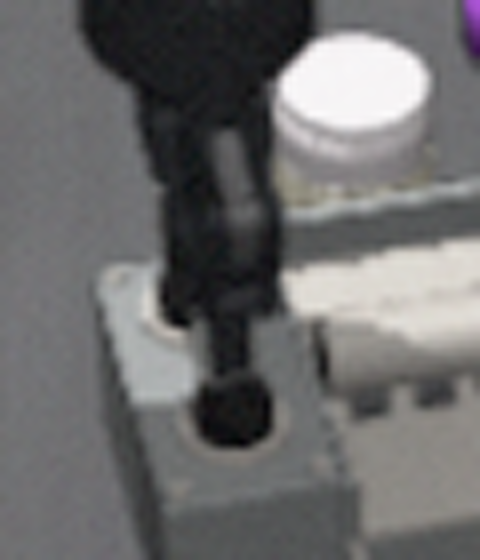

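The tip is at (230,378), centred over the low button at (236,403) and about 10 mm above it. Going down in small steps.

```bash
python3 -m crank '[[0,0,0.006,0,0,0],[0,0,0,0,0,0]]' >/dev/null; python3 go.py -0.09 0 0.085;  python3 -m crank '[[0,0,0.002,0,0,0]]' >/dev/null; python3 go.py -0.09 0 0.085
```

```text
t 6.58 feeder pos [-0.0897 -0.0001  0.0911] F_feeder [-0.48 -0.89  0.42] M [-0.    0.03 -0.01] gap 0.546
turn needed [-0.0022 -0.0007 -0.0009]
tool shift [-0.0001  0.0003  0.0061]
t 6.7 feeder pos [-0.0895 -0.0001  0.0891] F_feeder [-0.49  0.03 -0.01] M [-0.03 -0.02 -0.02] gap 0.546
turn needed [-0.0027 -0.0007 -0.001 ]
tool shift [-0.0001  0.0005  0.0041]
```

```bash
python3 -m crank '[[0,0,0.002,0,0,0]]' >/dev/null; python3 go.py -0.09 0 0.085;  python3 -m crank '[[0,0,0.0015,0,0,0]]' >/dev/null; python3 go.py -0.09 0 0.085
```

```text
t 6.83 feeder pos [-0.0896 -0.0001  0.0872] F_feeder [0.73 0.11 3.63] M [0.01 0.17 0.02] gap 0.549
turn needed [-0.0025 -0.0007 -0.001 ]
tool shift [-0.0001  0.0005  0.0022]
t 6.95 feeder pos [-0.0896 -0.0001  0.0857] F_feeder [-1.73 -0.5   3.36] M [-0.01  0.18  0.02] gap 0.553
turn needed [-0.0025 -0.0006 -0.0011]
tool shift [-0.0001  0.0004  0.0007]
```

Both buttons took load together: 3.5 N in total, with no moment across them. Pressing home.

```bash
python3 -m crank '[[0,0,0.0045,0,0,0],[0,0,0.0025,0,0,0]]' >/dev/null; python3 go.py -0.09 0 0.078;  python3 -m crank '[[0,0,0.0015,0,0,0]]' >/dev/null; python3 go.py -0.09 0 0.078
```

```text
t 7.2 feeder pos [-0.0895 -0.0001  0.0789] F_feeder [-1.21  1.03  6.88] M [-0.01  0.32  0.06] gap 0.553
turn needed [-0.0028 -0.0006 -0.001 ]
tool shift [-0.0001  0.0005  0.0009]
t 7.33 feeder pos [-0.0895 -0.0002  0.0783] F_feeder [-5.14  0.74 30.7 ] M [ 0.06  1.04 -0.05] gap 0.549
turn needed [-0.0027 -0.0004 -0.0012]
tool shift [-0.0002  0.0005  0.0003]
```

Both are bottomed. I'll ease the load and hold while the pipe rolls.

```bash
python3 -m crank '[[0,0,-0.0001,0,0,0]]' >/dev/null; python3 go.py;  python3 -m crank '[[0,0,0,0,0,0]]' >/dev/null; python3 go.py
python3 - <<'E'
from h import *
c=snap('side','side6');crop(c,220,150,350,280,4.5,'sidec6')
E
```

```text
t 7.45 feeder pos [-0.0895 -0.0001  0.079 ] F_feeder [-1.45  0.52  7.  ] M [0.06 0.29 0.01] gap 0.55
turn needed [-0.0028 -0.0003 -0.0012]
t 7.58 feeder pos [-0.0895 -0.0001  0.0793] F_feeder [-1.98 -0.62  6.9 ] M [-0.05  0.32 -0.  ] gap 0.549
turn needed [-0.0031 -0.0003 -0.0011]
```

View pics/sidec6.png

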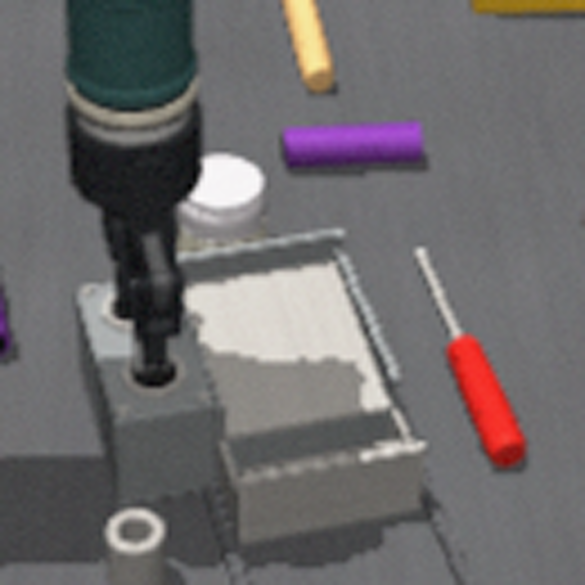

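The gate is down and the pipe is off the ramp and presumably behind the tray wall. I'll keep both buttons down for about 2.5 s more, then check from the top camera.

```bash
for i in 1 2 3 4; do python3 -m crank '[[0,0,0.0003,0,0,0],[0,0,0.0002,0,0,0],[0,0,0.0002,0,0,0],[0,0,0.0002,0,0,0],[0,0,0.0002,0,0,0]]' >/dev/null; python3 go.py; done
python3 - <<'E'
from h import *
c=snap('top','top7');crop(c,225,170,355,265,6,'topc7')
E
```

```text
t 8.25 feeder pos [-0.0895 -0.0001  0.0795] F_feeder [-1.26  1.16  7.01] M [0.02 0.22 0.03] gap 0.547
turn needed [-0.0038 -0.0001 -0.0011]
t 8.88 feeder pos [-0.0895 -0.0001  0.0795] F_feeder [-1.83  0.32  7.38] M [0.07 0.3  0.03] gap 0.547
turn needed [-0.0044  0.0002 -0.0011]
t 9.5 feeder pos [-0.0896 -0.0001  0.0795] F_feeder [-1.22  0.08  6.35] M [0.   0.3  0.06] gap 0.55
turn needed [-0.0049  0.0004 -0.0011]
t 10.12 feeder pos [-0.0896 -0.0001  0.0795] F_feeder [-0.88  0.74  6.16] M [-0.02  0.27 -0.04] gap 0.551
turn needed [-0.0054  0.0006 -0.0011]
```

View pics/topc7.png

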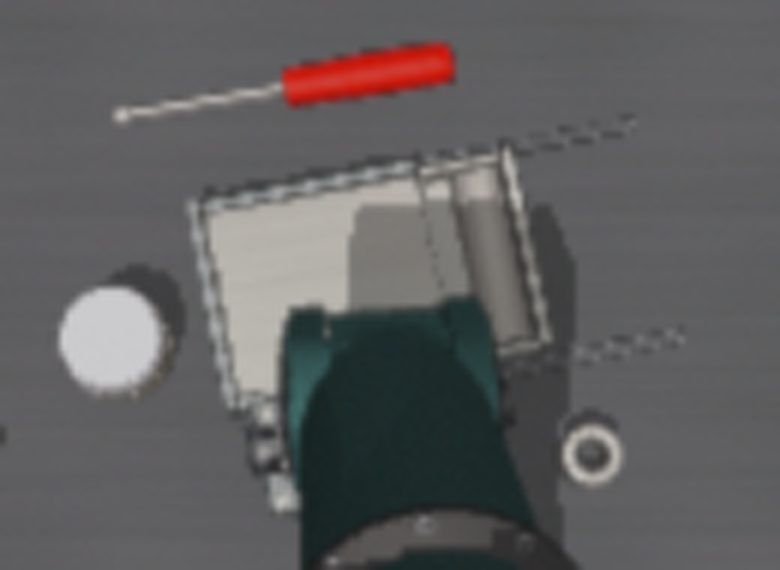

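The pipe lies in the tray at (495,260) in the crop, and the tray is still home. One more picture will show whether it's at rest before I release.

```bash
python3 -m crank '[[0,0,0.0002,0,0,0],[0,0,0.0002,0,0,0],[0,0,0.0002,0,0,0],[0,0,0.0002,0,0,0]]' >/dev/null; python3 go.py
python3 - <<'E'
from h import *
a=load('top7');c=snap('top','top8')
g=lambda q:cv2.cvtColor(q['pixels'][195:230,290:318],cv2.COLOR_RGB2GRAY).astype(float)
print(abs(g(a)-g(c)).mean(), cv2.phaseCorrelate(g(a),g(c)))
E
```

```text
t 10.68 feeder pos [-0.0895 -0.0001  0.0796] F_feeder [-1.34  0.23  6.01] M [0.04 0.26 0.01] gap 0.547
turn needed [-0.0059  0.0008 -0.0012]
0.5285714285714286 ((0.01917707463834617, 0.05204111796806998), 1.0009594953140717)
```

The pipe is at rest. I'll lift straight up and move clear.

```bash
python3 -m crank '[[0,0,-0.02,0,0,0],[0,0,-0.04,0,0,0],[0,0,-0.05,0,0,0],[0,0,-0.05,0,0,0]]'; python3 go.py;  python3 -m crank '[[0.03,0.03,-0.03,0,0,0],[0.05,0.03,0,0,0,0],[0.05,0.02,0,0,0,0],[0.05,0,0,0,0,0],[0.05,0,0,0,0,0]]';python3 -m crank '[[0.05,0,0,0,0,0],[0.05,0,0,0,0,0],[0,0,0,0,0,0],[0,0,0,0,0,0]]'
python3 - <<'E'
from h import *
c=snap('side','side9');crop(c,220,150,350,280,4.5,'sidec9')
c=snap('top','top9');crop(c,225,170,355,265,6,'topc9')
E
python3 go.py
```

```text
clock: 11.22
ee_pos: [0.4597, 0.0119, 0.2396]
eef_rot: [[0.186, -0.983, -0.002], [-0.983, -0.186, 0.001], [-0.001, 0.002, -1.0]]
wrist_force: [1.2, 0.7, -0.3]
finger_gap: 0.554
t 11.22 feeder pos [-0.0922 -0.      0.2396] F_feeder [ 1.35  0.44 -0.34] M [ 0.03  0.01 -0.04] gap 0.554
turn needed [ 0.0021  0.0011 -0.0009]
clock: 11.85
ee_pos: [0.428, -0.231, 0.2744]
eef_rot: [[0.197, -0.98, 0.013], [-0.98, -0.197, 0.002], [0.0, -0.013, -1.0]]
wrist_force: [0.9, 0.5, 0.8]
finger_gap: 0.551
clock: 12.35
ee_pos: [0.4471, -0.3361, 0.2724]
eef_rot: [[0.191, -0.982, 0.012], [-0.982, -0.191, 0.0], [0.002, -0.012, -1.0]]
wrist_force: [0.7, 0.4, -0.7]
finger_gap: 0.554
t 12.45 feeder pos [-0.1696 -0.3392  0.2727] F_feeder [-0.67  1.14 -0.26] M [-0.03 -0.01 -0.  ] gap 0.547
turn needed [-0.0122 -0.0024  0.005 ]
```

View pics/sidec9.png

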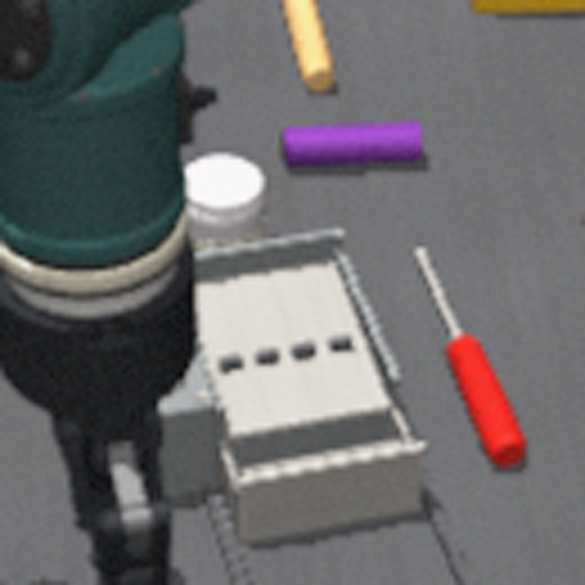

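View pics/top9.png

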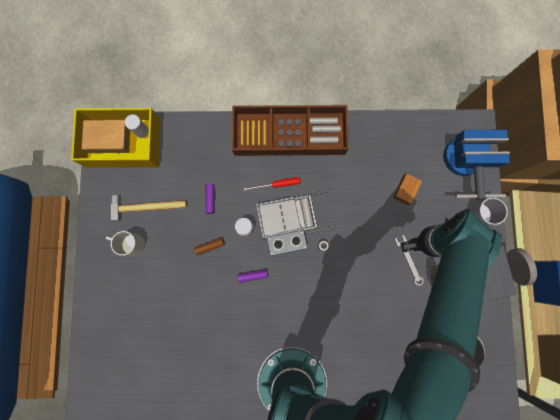

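View pics/topc9.png

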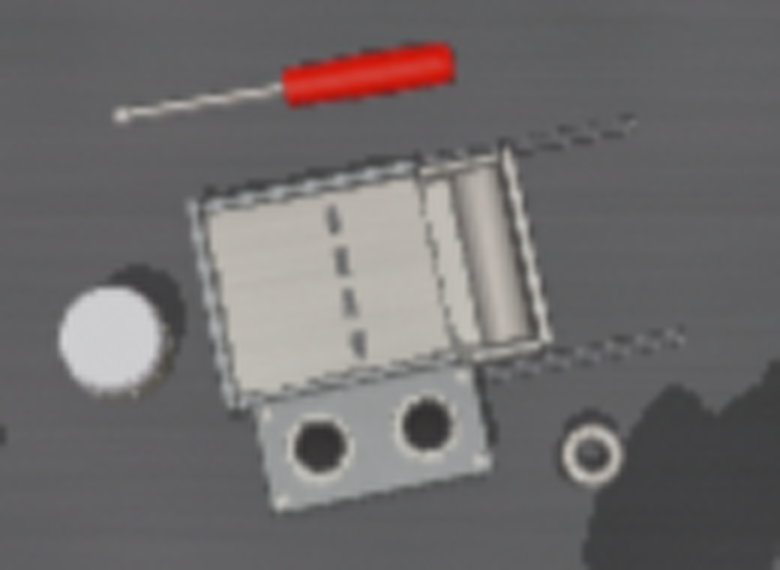

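The top view shows both buttons up, at (319,446) and (427,425) as at the start, and the four teeth standing again. The pipe lies in the tray at (493,262), the tray is home, and the bystanders are in place. The arm hangs clear at z = 0.27 and isn't touching anything.

```bash
python3 -c "
from bench import manip
print(manip.job_done())"
```

```text
the job is handed in; nothing more can be done
None
```

I finished the job and handed it in at about 12.5 s of the 48 s allowed; the hand-in gives no verdict.

- **Tray:** I pushed it to its hard stop. The tool stopped advancing while the push force rose to about 14 N, and the last pictures show the tray still home.
- **Buttons:** I pressed both together, one fingertip on each, with almost no sideways moment to suggest uneven contact. I held them down for about 3.5 s.
- **Pipe:** Two pictures about half a second apart showed it lying still in the tray before I released the buttons.
- **Final check:** Both buttons are up, the gate teeth are standing again, the bystanders I could see are where they were, and the robot is clear of everything.

The force spiked once to about 31 N at the wrist when the buttons bottomed out. That is well under the 120 N wrist limit, and I eased it to about 7 N straight away. The last side view had the arm blocking the buttons, so their final state comes from the top view only.

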